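# Find a sharpening wheel's heavy side and hold it at the bottom

### The arm

A 6-joint arm with a two-finger parallel gripper is mounted at the origin on the work surface. World frame = base frame: x ahead of the robot, y to its left, z up, the work surface at z = 0. Lengths are in mm, angles in rad, forces in N, time in s.
With the tool pointing down it reaches from about 275 to 825 mm from the base axis. Payload 5.2 kg.
Tool frame: the origin (TCP) lies at the very end of the fingers, on their centre line; the grasp point (between the pads) lies 19 mm behind it; z points along the fingers, y is the line along which they close (so a half turn about z gives the same grasp; the last joint's range is limited). The gripper opens to 93 mm and grips with 3 to 60 N. Pads are 15 mm wide; open, the fingers measure 128 mm over their backs; the gripper's body (75 mm by 188 mm) begins 65 mm behind the grasp point.
Start: joints at [0.948, 0.259, 1.535, -0, 1.348, -0.203], TCP at [224.147, 502.258, 218.653] pointing down, gripper open.
Joint ranges: [-3.14, 3.14], [-0.91, 2.08], [0.19, 2.58], [-1.22, 4.36], [0.22, 2.71], [-3.12, 3.12]. Speed limits (rad/s): [2.57, 2.57, 3.14, 3.14, 3.14, 3.14].

### API

Orientations are given as [roll, pitch, yaw] about the fixed x, y, z axes, in that order (R = Rz(yaw) Ry(pitch) Rx(roll)).
In Python, from bench import robot gives the robot as it stands. The module is installed in compiled form; this text tells all that it offers. Calls block until the motion is done:
- robot.move_ptp(position, orientation): joint-space move of the TCP to a pose.
- robot.move_linear(position, ori=None, speed=150, f_stop=None): straight line of the TCP; ori=None keeps the orientation; speed is the mean speed in mm/s. With f_stop (N) it stops when the force on the tool has changed by that much, and returns True; else False.
- robot.move_j(angles): joint-space move.
- robot.move_gripper(opening): opening from 0.0 (shut) to 1.0 (fully open); the grip force is fixed at half the most; returns when the fingers have stopped.
- robot.sleep(seconds).
- robot.inverse_kinematics(position, orientation): joint angles nearest the present ones, or None.
- robot.get_image(name): name is "scene" or "top"; returns a dict with "img" (400x640x3 uint8, blue, green, red), "fovy" (degrees; the focal length in pixels is half the picture's height over the tangent of half this angle, whatever the lens; pixels are square), "cx", "cy" (the principal point, pixels), "k1" (the pictures are not rectified: a ray, as slopes to the right and down, at radius r is drawn at 1 + k1 r^2 times it, then the intrinsics apply), "eye" and "orientation" of the camera in the world. Camera axes: x right, y down, z forward; pixel columns grow to the right and rows downward; lengths in mm; the calibration is good to about 2 mm. A picture is of the moment at which its call begins. There is no depth.
A pose or a line that the arm cannot do raises robot.MotionError and nothing moves.
- robot.hand_in(): hands the job in; it is judged then, once.
Readings, each from a call of its own:
- robot.current_t(): time.
- robot.current_qpos(): joint angles.
- robot.current_joint_vel(): joint speeds.
- robot.current_joint_efforts(): joint torques, N m.
- robot.current_tcp_pos(): TCP position.
- robot.current_eef_rot(): TCP orientation.
- robot.current_contact_force(): force on the tool from outside, world axes, zero at the start.
- robot.current_ft_torque(): the same for the moment, N m.
- robot.current_gripper_width(): opening from 0.0 (shut) to 1.0 (fully open).
- robot.current_finger_force(): force on a finger pad.
Only numpy, scipy, OpenCV 4.12 (cv2) and the standard library are available. Lean on these libraries where they do the work, as an engineer would, in place of code of your own. Each camera call takes 0.05 s, during which the arm holds its last target. There are 200 camera calls.

### The job

The stone wheel on this bench grinder is out of balance and has to be marked. Swing it by hand at the rim and let it roll back to find out which side is heavy; its greasy bearings drag, so it stops short of the bottom on whichever side it came from, and the true heavy spot is down midway between its resting places from either side. Then take the rim between your fingers, bring the heavy side straight down and finish while still holding the wheel there at rest, so that the light side on top can be chalked; leave the other things on the bench where they lie.

Things in the scene. Friction and masses are not known exactly. Their poses are not given: they have to be found in the camera images.
- grinder: Bench grinder head, fixed: wood base 40 mm high, grey pedestal and bearing housing with a level spindle 165 mm above the bench. Origin: bench top straight under the wheel's centre. x runs level along the spindle, from the base out through the wheel's nut; z up. Base, housing (top 203 mm high) and belt pulley (no belt on) lie at x = -45 to -275 mm.
- wheel: Grey stone wheel, 220 mm diameter, 36 mm thick, 3.5 kg, upright on the spindle's end, turns without limit; 6 N at the rim turns it. Origin: its centre, 165 mm above the bench. x: the spindle axis, same way as the grinder's x, so its roll is the turn, right-handed; zero means nothing. Faces are bare from radius 50 mm to the rim; flanges and nut stand out 40 mm in the middle of the outer face.
- rim_top (a point): Fixed point at the top of the wheel's rim, 275 mm above the bench, in the middle of its thickness. Both faces are free for fingers here and 40 degrees round to either side. Open fingers left astride the rim do not hinder the wheel.
- rim_bottom (a point): Fixed point at the lowest place of the rim, 110 mm under the wheel's centre: the heavy side belongs here. Let go with it well off the bottom, the wheel rolls down in 3 to 5 s (perhaps already as the job begins) and stops 11 to 20 degrees short of it, about equally short from either side. With the heavy side within 20 degrees of the top it may stay put.
- label (a point): Middle of a blank white paper label, 46 x 26 mm, on the wheel's outer face, 78 mm from its centre, at the wheel's own +z. It turns with the wheel and only shows how far it has turned: the heavy side may lie anywhere round the wheel and cannot be seen.
- cleaver: Bystander: kitchen cleaver lying flat, blade 190 x 85 mm, wooden handle 115 mm. Origin: on the bench under the joint of blade and handle; blade towards its x.
- whetstone: Bystander: flat two-layer whetstone, 180 x 60 x 30 mm. Origin: centre of its underside.
- grease_tin: Bystander: plain steel tin, 68 mm diameter, 75 mm high. Origin: centre of its underside.
- angle_grinder: Bystander: hand-held angle grinder lying beyond the wheel, about 260 mm long, 60 mm thick, disc 115 mm. Origin: on the bench under the front of its motor housing; gear head towards its x.

How it is judged:
By the outcome, as a careful person would: the job done as asked, in the order asked, and still so for the second after the job is handed in, while the arm keeps its last pose, push and grip.
It also fails if it takes over 56 s, if anything falls off the work surface, if the arm or the gripper's body presses on something with over 40 N, if the wrist force passes 120 N, or if a joint passes its speed limit or range.

## Working session

There is one attempt and no reset: what is moved stays moved. The work goes in short steps, each a Python script; the robot and the scene stay as the last script left them, time stands still between calls to the robot, and variables do not carry over. Pictures are saved under pics/ and viewed, at most 10 in all, crops included, and the job is handed in when it is done.

```bash
mkdir -p pics; python3 - <<'E'
from bench import robot
import cv2
for n in("scene","top"):
    d=robot.get_image(n); cv2.imwrite(f"pics/{n}0.png",d["img"]); print({k:v for k,v in d.items() if k!="img"})
print(robot.current_t(),robot.current_eef_rot())
E
```

```text
{'fovy': 46.872732146968765, 'cx': 317.34121840918004, 'cy': 198.0050051202865, 'k1': -0.028760760747829954, 'eye': array([1239.89770821,  340.12789794, 1112.88277115]), 'orientation': array([-2.49253374,  0.00784132,  2.03935106])}
{'fovy': 51.08063615774983, 'cx': 319.8568187659058, 'cy': 196.74240538285596, 'k1': 0.03213312423750898, 'eye': array([ 481.7972192 ,    7.66111505, 1423.46111389]), 'orientation': array([-3.04013021, -0.00623135, -1.56231775])}
0.1 [-3.13998458e+00 -3.27080839e-04  2.72181788e+00]
```

View pics/scene0.png

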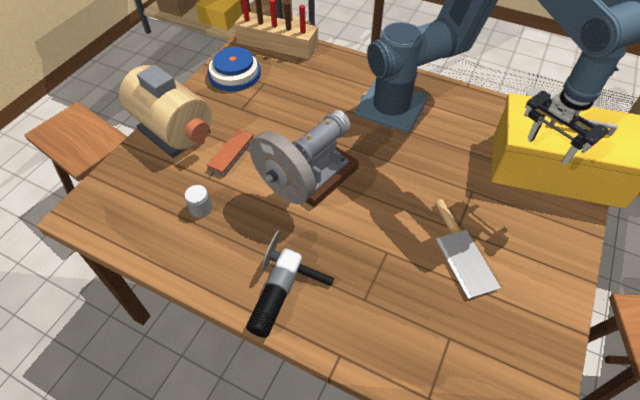

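View pics/top0.png

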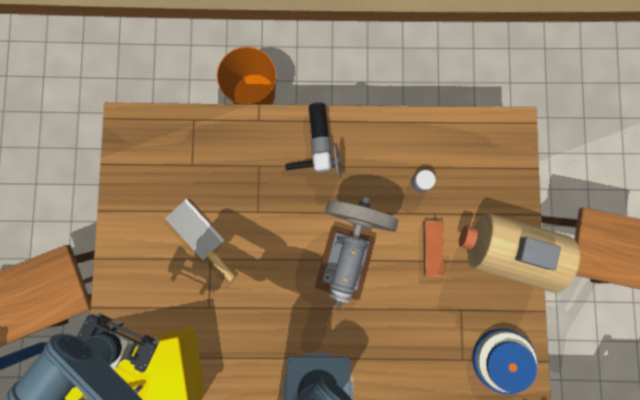

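The scene view shows the wheel at about (283,168) with its label near (266,148). In the top view the wheel is a strip from (327,207) to (396,224), and the housing runs toward the robot. Next I'll zoom in on both views to measure.

```bash
cat > h.py <<'E'
import numpy as np, cv2
from scipy.spatial.transform import Rotation as R
def cam(d):
    f=200/np.tan(np.radians(d["fovy"])/2)
    return f,R.from_euler("xyz",d["orientation"]).as_matrix()
def ray(d,p):
    f,M=cam(d); K=np.array([[f,0,d["cx"]],[0,f,d["cy"]],[0,0,1]])
    u=cv2.undistortPoints(np.array([[p]],float),K,np.array([d["k1"],0,0,0.]))[0,0]
    return M@np.array([u[0],u[1],1])
def onplane(d,p,q,n):
    r=ray(d,p); e=np.array(d["eye"]); return e+r*((q-e)@n)/(r@n)
def proj(d,P):
    f,M=cam(d); c=M.T@(np.array(P)-d["eye"]); s=c[:2]/c[2]
    return f*s*(1+d["k1"]*(s@s))+[d["cx"],d["cy"]]
E
python3 - <<'E'
import cv2,numpy as np
a=cv2.imread("pics/scene0.png")[100:225,230:370]; b=cv2.imread("pics/top0.png")[190:310,310:410]
a=cv2.resize(a,None,fx=3,fy=3,interpolation=cv2.INTER_CUBIC);b=cv2.resize(b,None,fx=3.5,fy=3.5,interpolation=cv2.INTER_CUBIC)
o=np.zeros((430,790,3),np.uint8);o[:375,:420]=a;o[:420,430:780]=b;cv2.imwrite("pics/c1.png",o)
E
```

```text
(no output)
```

View pics/c1.png

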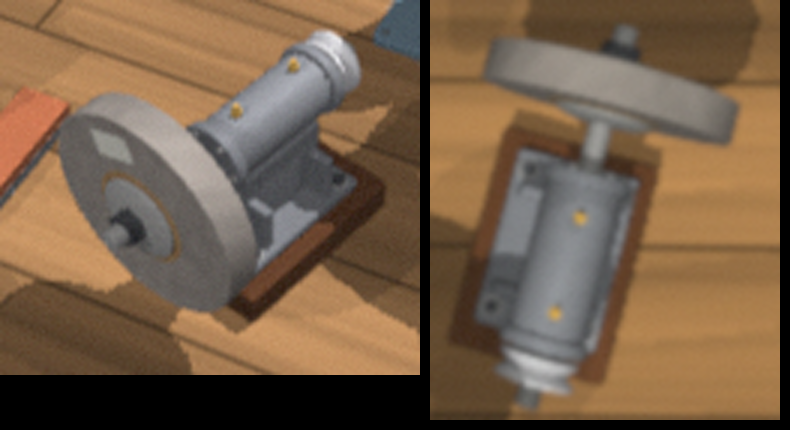

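```bash
python3 - <<'E'
from bench import robot
from h import *
t=robot.get_image("top"); s=robot.get_image("scene")
z=np.array([0,0,1.]);q=np.array([0,0,165.])
T=lambda x,y:(310+(x-430)/3.5-.36,190+y/3.5-.36)
L,Rr,N,P=[onplane(t,T(*p),q,z) for p in[(489,59),(734,124),(627,30),(528,400)]]
C=(L+Rr)/2; print(L,Rr,N,P,"C",C,np.linalg.norm(L-Rr))
y=L-Rr; print("yaw wheel",np.degrees(np.arctan2(-y[0],y[1])),"spindle",np.degrees(np.arctan2(*(N-P)[1::-1])))
yaw=np.arctan2(*(N-P)[1::-1])
n=np.array([np.cos(yaw),np.sin(yaw),0]);yy=np.array([-n[1],n[0],0])
lp=onplane(s,(230+112/3-.33,100+147/3-.33),C+18*n,n)-C
print("label",lp@yy,lp[2],np.degrees(np.arctan2(-lp@yy,lp[2])))
print("scene C outer->crop",[(proj(s,C+a)-[230,100])*3 for a in(18*n,58*n,18*n+110*z,18*n-110*z,18*n+110*yy,18*n-110*yy)])
cv2.imwrite("pics/s1.png",s["img"])
a=cv2.imread("pics/scene0.png");print(np.abs(a.astype(int)-s["img"])[110:210,245:320].max(), robot.current_t())
E
```

```text
[580.60531281 -19.36762664 165.        ] [ 526.62949795 -229.84281273  165.        ] [ 606.79449108 -138.35577652  165.        ] [293.71689449 -54.06314962 165.        ] C [ 553.61740538 -124.60521968  165.        ] 217.28596951714314
yaw wheel -14.383391617456406 spindle -15.068915566199683
label -28.46589760901837 70.36444097926619 22.025768158469617
scene C outer->crop [array([140.50825073, 215.24865415]), array([108.62011227, 240.99456009]), array([130.32028108, 129.83469148]), array([149.38225058, 289.47656649]), array([230.34676974, 279.36075258]), array([ 57.04452596, 155.68322895])]
46 0.2
```

```bash
cat >> h.py <<'E'
from bench import robot
C=np.array([553.6,-124.6,165.]); yaw=np.radians(-14.8)
n=np.array([np.cos(yaw),np.sin(yaw),0]);yy=np.array([-n[1],n[0],0]);zz=np.array([0,0,1.])
def rad(phi): return -np.sin(phi)*yy+np.cos(phi)*zz
def label(save=None,thr=None):
    "roll of the wheel (deg) from the label; also area and radius"
    d=robot.get_image("scene"); im=d["img"]
    if save: cv2.imwrite(save,im)
    m=np.zeros(im.shape[:2],np.uint8)
    for r,v in((102,255),(54,0)):
        cv2.fillPoly(m,[np.array([proj(d,C+18*n+r*rad(a)) for a in np.linspace(0,6.28,60)]).round().astype(int)],v)
    g=im.min(axis=2); v=g[m>0]; t=thr or np.median(v)+35
    b=((g>t)&(m>0)).astype(np.uint8); k,_,st,ce=cv2.connectedComponentsWithStats(b)
    if k<2: return None,0,0
    i=1+np.argmax(st[1:,4]); p=onplane(d,ce[i],C+18*n,n)-C
    return round(float(np.degrees(np.arctan2(-p@yy,p[2]))),1),int(st[i,4]),round(float(np.hypot(p@yy,p[2])),1)
def pose(phi,rtcp,s=1):
    z=-rad(phi); y=s*n
    return C+rtcp*rad(phi), R.from_matrix(np.c_[np.cross(y,z),y,z]).as_euler("xyz")
E
python3 - <<'E'
from h import *
print(robot.current_t(),label())
for s in(1,-1):
    for a in range(-40,41,20):
        j=robot.inverse_kinematics(*pose(np.radians(a),79,s)); k=robot.inverse_kinematics(*pose(np.radians(a),150,s))
        print(s,a,None if j is None else np.round(j,2),k is not None)
print(label(),robot.current_t())
E
```

```text
0.2 (30.5, 70, 77.3)
1 -40 [ 0.07  0.48  1.4  -0.66  1.53  0.44] True
1 -20 [-0.15  0.34  1.43 -0.35  1.42  0.17] True
1 0 [-0.42  0.27  1.45  0.    1.42 -0.16] True
1 20 [-0.68  0.32  1.46  0.32  1.52 -0.46] True
1 40 [-0.87  0.45  1.45  0.56  1.67 -0.68] True
-1 -40 [ 0.07  0.48  1.4  -0.66  1.53 -2.7 ] True
-1 -20 [-0.15  0.34  1.43 -0.35  1.42 -2.97] True
-1 0 [-0.42  0.27  1.45  0.    1.42  2.98] True
-1 20 [-0.68  0.32  1.46  0.32  1.52  2.68] True
-1 40 [-0.87  0.45  1.45  0.56  1.67  2.46] True
(32.3, 68, 77.4) 0.3
```

```bash
python3 - <<'E'
from h import *
A=np.radians(-40)
robot.move_linear([224,502,380],speed=250); print(robot.current_t(),label())
robot.move_ptp(*pose(A,185)); print(robot.current_t(),label())
robot.move_linear(pose(A,79)[0],speed=80); print(robot.current_t(),label(),robot.current_contact_force())
for i in range(2): robot.sleep(.6);print(robot.current_t(),label("pics/s2_%d.png"%i))
d=robot.get_image("top");cv2.imwrite("pics/t2.png",d["img"])
a=cv2.imread("pics/s2_1.png")[60:230,220:400];b=d["img"][150:320,280:440]
cv2.imwrite("pics/c2.png",np.hstack([cv2.resize(a,None,fx=2.2,fy=2.2),cv2.resize(b,None,fx=2.2,fy=2.2)]))
E
```

```text
1.0917 (53.5, 68, 78.5)
3.3667 (67.3, 68, 78.6)
4.8917 (66.9, 70, 78.8) [ 0.35317944 -0.82193876 -0.41630682]
5.5417 (67.0, 69, 79.0)
6.1917 (67.0, 69, 79.0)
```

View pics/c2.png

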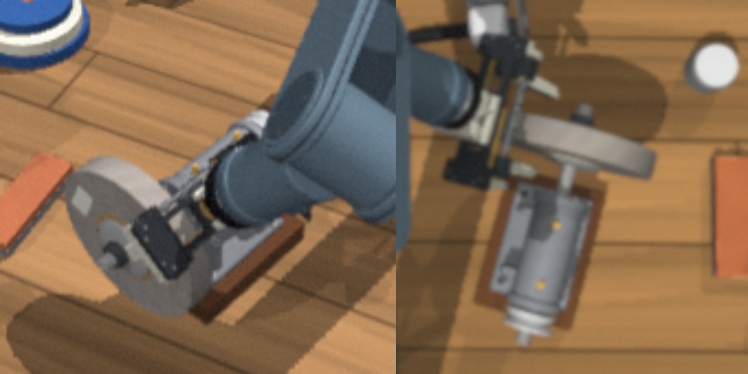

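The fingers sit astride the rim on the left. The wheel has rolled in the + direction and come to rest with the label at 67.0°. Now I'll do the first swing to the + side.

```bash
cat >> h.py <<'E'
def turn(a,b,speed=70,rt=79,step=10):
    k=max(1,int(np.ceil(abs(b-a)/step))); fm=0
    for p in np.linspace(a,b,k+1)[1:]:
        q,o=pose(np.radians(p),rt); robot.move_linear(q,o,speed=speed)
        fm=max(fm,np.linalg.norm(robot.current_contact_force()))
    return round(fm,1)
E
python3 - <<'E'
from h import *
robot.move_gripper(0.0); print(robot.current_t(),label(),robot.current_gripper_width(),robot.current_finger_force(),robot.current_contact_force(),robot.current_tcp_pos()-pose(np.radians(-40),79)[0])
print(turn(-40,40),robot.current_t(),label(),robot.current_contact_force())
robot.move_gripper(1.0)
for i in range(8): print(robot.current_t(),label(),robot.current_contact_force().round(1));robot.sleep(.7)
E
```

```text
7.2167 (67.0, 69, 79.0) 0.38530667974912497 30.0008225440979 [-2.12763427  1.44303528  1.99166427] [-0.58184781  0.1436111  -0.01066746]
6.8 10.0667 (49.9, 44, 91.8) [-7.46328293  1.06790811 -0.36797649]
11.15 (118.4, 57, 79.7) [ 0.5 -0.4 -0.4]
11.9 (109.9, 56, 80.2) [-0.5  0.3  1.1]
12.65 (106.1, 55, 80.1) [ 0.8  1.  -1.1]
13.4 (104.4, 59, 79.8) [0.4 0.1 0.9]
14.15 (104.8, 56, 79.6) [-0.8 -0.4 -0.5]
14.9 (104.5, 57, 79.5) [0.6 0.6 0.4]
15.65 (104.4, 56, 79.5) [-0.2  0.8  0.2]
16.4 (104.5, 54, 79.8) [ 0.3  0.1 -0.6]
```

```bash
python3 - <<'E'
from h import *
robot.move_gripper(0.0); print(robot.current_t(),label(),robot.current_finger_force(),robot.current_contact_force().round(1))
print(turn(40,-40),robot.current_t(),label(),robot.current_contact_force().round(1))
robot.move_gripper(1.0)
for i in range(8): print(robot.current_t(),label(),robot.current_contact_force().round(1));robot.sleep(.7)
E
```

```text
18.075 (104.6, 55, 80.2) 29.99133735895157 [-5.2 -0.1  0.8]
9.0 20.925 (27.0, 74, 77.7) [-4.3  4.3  3.1]
22.0083 (52.8, 69, 78.5) [-0.6  0.4  0.3]
22.7583 (61.2, 68, 79.1) [ 0.3 -0.   1. ]
23.5083 (65.0, 65, 78.8) [ 0.4 -0.3  0.7]
24.2583 (67.1, 69, 78.7) [0.3 0.7 0.1]
25.0083 (67.0, 70, 79.2) [ 0.2  0.8 -0.5]
25.7583 (67.1, 69, 78.9) [-0.  -0.2  0.7]
26.5083 (66.8, 68, 79.1) [-0.5 -0.8 -0.6]
27.2583 (67.2, 68, 78.8) [ 0.2  0.8 -0.7]
```

Rest positions repeat: 67.0° from one side and 104.5° from the other. The midpoint is 85.8°, so I'll bring the label there.

```bash
python3 - <<'E'
from h import *
T=85.75; p=-40
robot.move_gripper(0.0); print(label())
q=p+18.75; turn(p,q,40,step=7); p=q; robot.sleep(.5)
for i in range(3):
    l=np.median([label("pics/f.png")[0] for _ in range(5)]); print(robot.current_t(),l,p)
    if abs(l-T)<.7 or abs(l-T)>10: break
    q=p+T-l; turn(p,q,20); p=q; robot.sleep(.5)
print(robot.current_joint_vel().round(3),robot.current_finger_force(),robot.current_contact_force().round(1),robot.current_gripper_width())
t=robot.get_image("top")["img"]; f=cv2.imread("pics/f.png")
cv2.imwrite("pics/end.png",np.hstack([cv2.resize(x,(400,250)) for x in(f,t)]))
E
```

```text
(67.0, 69, 79.0)
30.8333 85.3 -21.25
[ 0.001 -0.    -0.001  0.002 -0.    -0.002] 30.000576674938202 [-5.1  1.5  1.6] 0.3876296623587739
```

View pics/end.png

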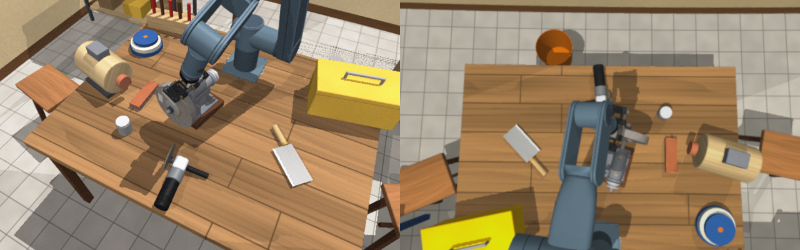

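The fingers hold the rim with the label at 85.3°, within half a degree of the target. The wheel is at rest and the other things on the bench haven't moved.

```bash
python3 -c "
from bench import robot
print(robot.hand_in(),robot.current_t())"
```

```text
the job is handed in; nothing more can be done
the job is handed in; nothing more can be done
```

I handed the job in at about 31 s with the rim gripped and the wheel at rest; the label reads 85.3°, within half a degree of 85.75°, the midpoint of the resting places at 67.0° and 104.5°, so the heavy side is straight down.

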